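Put the reagent bottles back in their hazard-colour spill trays

ROBOT

A 6-joint arm with a two-finger parallel gripper is mounted at the origin on the work surface. World frame = base frame: x ahead of the robot, y to its left, z up, the work surface at z = 0. Lengths are in m, angles in degrees, forces in N, time in s.
With the tool pointing down it reaches from about 0.4 to 0.825 m from the base axis. Payload 7 kg.
Tool frame: the origin (TCP) lies on the mounting face of the last link; the fingertips stand 178 mm ahead of it and the grasp point (between the pads) lies 159 mm ahead of it; z points along the fingers, y is the direction in which the jaws open and shut (so a half turn about z gives the same grasp; the last joint's range is limited). The gripper opens to 88 mm and grips with 3 to 60 N. Pads are 19 mm wide; open, the fingers measure 130 mm over their backs; the gripper's body (78 mm by 193 mm) begins 47 mm behind the grasp point.
Start: joints at [80.564, 20.546, 0.682, 0, -70.136, -16.507], TCP at [0.295, 0.607, 0.405] pointing down, gripper open.
Joint ranges: [-176.03, 176.03], [-82.01, 121.73], [-58.28, 71.71], [-173.87, 95.51], [-174.79, -0.11], [-173.66, 173.66]. Speed limits (degrees/s): [136.94, 136.94, 172.46, 180, 180, 180].

INTERFACE

Orientations are given as [roll, pitch, yaw] about the fixed x, y, z axes, in that order (R = Rz(yaw) Ry(pitch) Rx(roll)).
In Python, from plant import r gives the robot as it stands. The module is installed in compiled form; this text tells all that it offers.
- The arm moves only by the tool carry_out, never from a script. Its argument "plan" is a list of rows, each a list of 3 entries, a list of its own where there are three numbers: the shift along the tool's x, y, z in m, then the turn, a rotation vector about the tool's x, y, z in degrees, then the closure in counts, from 0 (fully open) to 255 (shut). In form: [[[x, y, z], [ax, ay, az], hand], ...]. A call has 1 to 12 rows; each row shifts and turns the commanded pose from where the row before left it, along the tool's axes as they then stand; what a row does not reach is not made up. A row lasts 1/12 s, in which the tool goes at most 41.7 mm and 7.16 degrees, less where a joint would pass 70% of its speed; a pose out of reach is approached as far as the arm can. A call is refused whole if a number of a shift passes 0.0417 or a number of a turn 7.16, either way. A call with a gripper value outside its range is refused whole. The fingers move at their own pace and stop on an object; "grip_force" is the grip in N (left out, the last holds). Time passes only in rows, so rows that do not move let the fingers close. It gives the time, the measured TCP pose, the force and the opening at its end, in the units of the state.
- r.get_state(): the state, without advancing time (a new reading comes with each control period).
- r.capture(name): name is "side" or "top"; returns the picture (480x640x3 uint8, red, green, blue); there is no depth.
- r.get_calibration(name): a dict with "K" (3x3 intrinsics, pixels), "rvec" (rotation vector, rad) and "tvec" (3), from world to camera coordinates, as OpenCV has them. Camera axes: x right, y down, z forward; pixel columns grow to the right and rows downward; lengths in m; the calibration is good to about 2 mm. A picture is of the moment at which its call begins. get_calibration takes no time and is no camera call.
- r.close_job(): hands the job in, once; it reports no verdict.
The state is a dict: "time_s": time; "joints": joint angles; "qd": joint speeds; "joint_torque": joint torques, N m; "tcp_pos": TCP position; "eef_rot": TCP orientation; "contact_force": force on the tool from outside, world axes, zero at the start; "moment": the same for the moment, N m; "gripper_width": finger opening in m.
Only numpy, scipy, OpenCV 4.12 (cv2) and the standard library are available. Lean on these libraries where they do the work, as an engineer would, in place of code of your own. Each camera call takes 0.05 s, during which the arm holds its last target. There are 200 camera calls.

TASK

Work is finished, so put away the four amber glass bottles that stand loose on the bench: stand each one upright on the floor of the spill tray that has the colour of its cap (both red-capped bottles go side by side in the red tray, the yellow one in the yellow tray, the blue one in the blue tray beside the bottle already there). They are glass: keep them upright all the way and set them down without dropping them. Leave the clear white-capped bottle, the green-sealed vial and the bottle already in the blue tray standing where they are.

Things in the scene. Friction and masses are not known exactly. Their poses are not given: they have to be found in the camera images.
- red_large: Larger of the two amber glass reagent bottles with a red cap (and red band on the white label). Upright on the bench. 48 mm diameter, straight side up to 66 mm height, then a sloping shoulder, screw cap 32 mm diameter from 80 mm up to the top at 100 mm; about 0.2 kg. Loose. Origin at the centre of its underside, z up along its axis.
- red_small: Smaller of the two amber glass reagent bottles with a red cap. Upright on the bench. 42 mm diameter, straight side up to 50 mm height, then a sloping shoulder, screw cap 28 mm diameter from 64 mm up to the top at 84 mm; about 0.12 kg. Loose. Origin at the centre of its underside, z up along its axis.
- yellow_large: Amber glass reagent bottle with a yellow cap. Upright on the bench. 48 mm diameter, straight side up to 66 mm height, then a sloping shoulder, screw cap 32 mm diameter from 80 mm up to the top at 100 mm; about 0.2 kg. Loose. Origin at the centre of its underside, z up along its axis.
- blue_small: Small amber glass reagent bottle with a blue cap, upright on the bench outside the trays. 42 mm diameter, straight side up to 50 mm height, then a sloping shoulder, screw cap 28 mm diameter from 64 mm up to the top at 84 mm; about 0.12 kg. Loose. Origin at the centre of its underside, z up along its axis.
- clear_bottle: Clear glass bottle with a white cap, among the amber ones on the bench; still in use, not to be put away. 42 mm diameter, straight side up to 50 mm height, then a sloping shoulder, screw cap 28 mm diameter from 64 mm up to the top at 84 mm; about 0.12 kg. Loose. Origin at the centre of its underside, z up along its axis.
- blue_stored: Large amber glass bottle with a blue cap that already stands in the blue tray, in the half of it towards the tray's +y end, about 38 mm from the middle. 48 mm diameter, straight side up to 66 mm height, then a sloping shoulder, screw cap 32 mm diameter from 80 mm up to the top at 100 mm; about 0.2 kg. Loose. Origin at the centre of its underside, z up along its axis.
- serum_vial: Small clear glass vial with a green seal, 24 mm diameter, 46 mm high, standing on the far part of the bench pad; stays there. Loose. Origin at the centre of its underside, z up along its axis.
- red_tray: Red plastic spill tray, open at the top, 110 mm (its x) by 170 mm (its y) by 30 mm high, walls and floor 4 mm thick, rim overhanging outwards by 4 mm; fixed on the bench. Origin at the centre of its underside, on the bench; x along the short side, y along the long side, z up. Empty at the start; two bottles fit side by side along its length.
- yellow_tray: Yellow plastic spill tray, open at the top, 110 mm (its x) by 170 mm (its y) by 30 mm high, walls and floor 4 mm thick, rim overhanging outwards by 4 mm; fixed on the bench. Origin at the centre of its underside, on the bench; x along the short side, y along the long side, z up. Empty at the start.
- blue_tray: Blue plastic spill tray, open at the top, 110 mm (its x) by 170 mm (its y) by 30 mm high, walls and floor 4 mm thick, rim overhanging outwards by 4 mm; fixed on the bench. Origin at the centre of its underside, on the bench; x along the short side, y along the long side, z up. One large blue-capped bottle already stands in its +y half; the other half is free.

How it is judged (in metres and radians):
At the end, for the whole second after the job is handed in: Each of the four amber bottles stands in the tray of its cap's colour, its underside on the tray's floor (within 4 mm), within 0.1 rad of upright, released and at rest; the clear bottle, the green-sealed vial and the stored blue-capped bottle stand upright within 20 mm of where they were (x of red_large in the frame of red_tray between -0.05 and 0.05 m and y of red_large in the frame of red_tray between -0.08 and 0.08 m and z of red_large in the frame of red_tray between 0 and 0.008 m and angle between each of red_large, red_small, yellow_large, blue_small, clear_bottle, blue_stored, serum_vial's own z axis and vertical below 0.1 rad and linear speed of each of red_large, red_small, yellow_large, blue_small, clear_bottle, blue_stored, serum_vial below 0.02 m/s and contact force between the fingers and red_large below 0.05 N and x of red_small in the frame of red_tray between -0.05 and 0.05 m and y of red_small in the frame of red_tray between -0.08 and 0.08 m and z of red_small in the frame of red_tray between 0 and 0.008 m and contact force between the fingers and red_small below 0.05 N and x of yellow_large in the frame of yellow_tray between -0.05 and 0.05 m and y of yellow_large in the frame of yellow_tray between -0.08 and 0.08 m and z of yellow_large in the frame of yellow_tray between 0 and 0.008 m and contact force between the fingers and yellow_large below 0.05 N and x of blue_small in the frame of blue_tray between -0.05 and 0.05 m and y of blue_small in the frame of blue_tray between -0.08 and 0.08 m and z of blue_small in the frame of blue_tray between 0 and 0.008 m and contact force between the fingers and blue_small below 0.05 N and distance of each of clear_bottle, blue_stored, serum_vial from where it was at the start of the episode below 0.02 m); the robot touches nothing.
It fails at once if a bottle is dropped: it falls freely by more than about 18 mm (0.6 m/s while no finger touches it) ((linear speed of red_large above 0.6 m/s and contact force between the fingers and red_large below 0.01 N) or (linear speed of red_small above 0.6 m/s and contact force between the fingers and red_small below 0.01 N) or (linear speed of yellow_large above 0.6 m/s and contact force between the fingers and yellow_large below 0.01 N) or (linear speed of blue_small above 0.6 m/s and contact force between the fingers and blue_small below 0.01 N)).
It fails at once if one of the four bottles is tipped more than about 29 degrees from upright (angle between any of red_large, red_small, yellow_large, blue_small's own z axis and vertical above 0.5 rad).
It fails at once if the clear white-capped bottle is knocked over or shifted by more than 20 mm (distance of clear_bottle from where it was at the start of the episode above 0.02 m or angle between clear_bottle's own z axis and vertical above 0.5 rad).
It fails at once if the bottle already in the blue tray is knocked over or shifted by more than 20 mm (distance of blue_stored from where it was at the start of the episode above 0.02 m or angle between blue_stored's own z axis and vertical above 0.5 rad).
It fails at once if the green-sealed vial is knocked over or shifted by more than 20 mm (distance of serum_vial from where it was at the start of the episode above 0.02 m or angle between serum_vial's own z axis and vertical above 0.5 rad).
It also fails if it takes over 112 s, if anything falls off the work surface, if the arm or the gripper's body presses on something with over 40 N, if the wrist force passes 120 N, or if a joint passes its speed limit or range.

## Working session

There is one attempt and no reset: what is moved stays moved. The work goes in short steps, Python scripts to look and compute and a tool call to move; the robot and the scene stay as the last step left them, time stands still between calls to the robot, and variables do not carry over. Pictures are saved under pics/ and viewed, about 12 in all and at most 16, crops included, and the job is handed in when it is done.

Besides the shell and the picture viewer there is one more tool, called after "Request:" by a JSON object that holds its "method" and its "body". carry_out: Moves the arm, as the interface text tells. Its arguments: {"type":"object","properties":{"plan":{"type":"array","items":{"type":"array"}},"grip_force":{"type":"number"}},"required":["plan"]}

```bash
mkdir -p pics
python3 - <<'E'
from plant import r
import cv2,numpy as np
for n in("side","top"):
    im=r.capture(n); cv2.imwrite(f"pics/{n}0.png",im[...,::-1])
    c=r.get_calibration(n); R=cv2.Rodrigues(np.array(c["rvec"],float))[0]
    print(n,np.round(c["K"],1).tolist(),"cam",(-R.T@np.ravel(c["tvec"])).round(3),"fwd",R[2].round(3),"right",R[0].round(3))
print(r.get_state())
E
```

```text
side [[554.1, 0.0, 325.2], [0.0, 554.1, 246.5], [0.0, 0.0, 1.0]] cam [0.45  1.072 0.861] fwd [ 0.107 -0.79  -0.604] right [-0.993 -0.12  -0.02 ]
top [[440.0, 0.0, 318.0], [0.0, 440.0, 240.1], [0.0, 0.0, 1.0]] cam [0.423 0.018 0.967] fwd [ 0.179 -0.009 -0.984] right [ 0.009 -1.     0.01 ]
{'time_s': 0.1, 'joints': array([ 8.05640617e+01,  2.05871010e+01,  6.39572661e-01, -1.83510976e-02,
       -7.01348390e+01, -1.65063897e+01]), 'qd': array([-0.11005092, -0.03052538,  0.05477595,  0.01056958, -0.02178126,
       -0.04234875]), 'joint_torque': array([-2.13474130e-03, -5.84162092e+01,  2.93751240e+01,  7.01535031e+00,
        1.01768947e-02, -5.56643772e-05]), 'tcp_pos': array([0.29522085, 0.60683009, 0.40382102]), 'eef_rot': array([ 1.79916125e+02, -6.86341739e-03, -2.59485712e+01]), 'contact_force': array([-0.06215694,  0.00774501, -0.05204614]), 'moment': array([-0.0128307 ,  0.03828577,  0.01001077]), 'gripper_width': 0.0874573456454894}
```

View pics/top0.png

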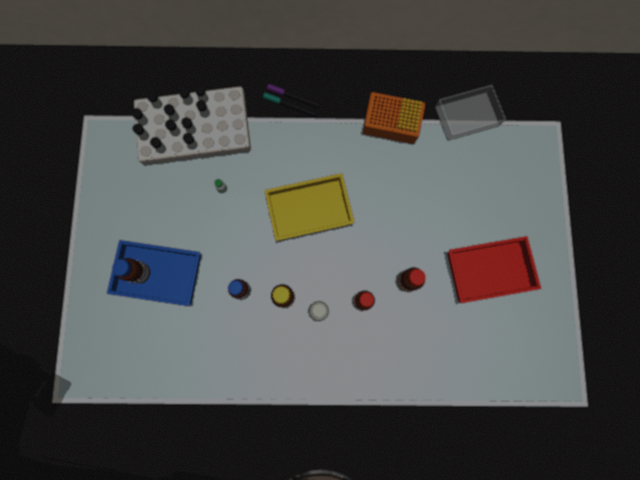

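View pics/side0.png

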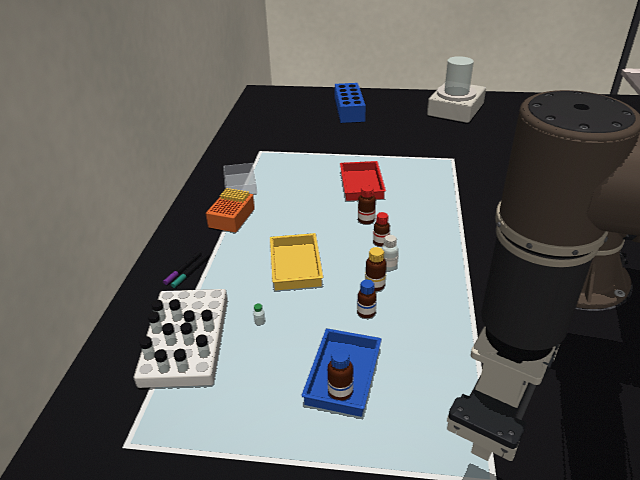

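The top view shows the loose caps at red_large (414,278), red_small (365,299), yellow (282,295), blue (238,288) and clear (318,310). The stored blue cap is at (126,269) and the vial at (220,185). The side view agrees on the layout. Next I measure positions with colour masks.

```bash
cat > h.py <<'E'
import cv2,numpy as np
from plant import r
def cast(name,uv,z):
    c=r.get_calibration(name); R=cv2.Rodrigues(np.array(c["rvec"],float))[0]; t=np.ravel(c["tvec"])
    p=cv2.undistortPoints(np.array(uv,float).reshape(-1,1,2),np.array(c["K"]),None).reshape(-1,2)
    d=np.c_[p,np.ones(len(p))]@R; o=-R.T@t
    return (o+d*((z-o[2])/d[:,2])[:,None])[:,:2]
HUE={'red':[(0,6),(174,180)],'yellow':[(22,34)],'blue':[(105,125)],'green':[(50,80)]}
def mask(im,col,vmin=90):
    h=cv2.cvtColor(im,cv2.COLOR_RGB2HSV); m=0
    for a,b in HUE[col]: m=m|cv2.inRange(h,(a,150 if col!='green' else 100,vmin),(b,255,255))
    return m
def blobs(name,col,im,vmin=90,amin=15):
    cs,_=cv2.findContours(mask(im,col,vmin),cv2.RETR_EXTERNAL,cv2.CHAIN_APPROX_NONE)
    return [c for c in cs if cv2.contourArea(c)>amin]
E
python3 - <<'E'
from h import *
for n in("top","side"):
  im=r.capture(n)
  for col in HUE:
    for c in blobs(n,col,im,60 if col=='green' else 90):
        a=cv2.contourArea(c); (x,y),(w,h),ang=cv2.minAreaRect(c)
        if a>800:
            b=cv2.boxPoints(((x,y),(w,h),ang)); 
            if n=="top":
                P=cast(n,c.reshape(-1,2),.03).astype(np.float32)
                (X,Y),s,an=cv2.minAreaRect(P); print(n,col,'tray',round(X,3),round(Y,3),np.round(s,3),round(an,1))
        else:
            (cx,cy),rad=cv2.minEnclosingCircle(c)
            print(n,col,a,(round(cx),round(cy)),round(rad,1),[(z,cast(n,[[cx,cy]],z)[0].round(3).tolist()) for z in(.043,.08,.095)])
print(cast("top",[[318,310]],.08))
E
```

```text
top red 138.0 (367, 299) 7.1 [(0.043, [0.467, -0.092]), (0.08, [0.466, -0.088]), (0.095, [0.465, -0.086])]
top red 168.0 (417, 277) 8.0 [(0.043, [0.515, -0.2]), (0.08, [0.511, -0.191]), (0.095, [0.51, -0.187])]
top red tray 0.535 -0.368 [0.114 0.176] 10.5
top yellow 194.5 (281, 294) 8.3 [(0.043, [0.476, 0.086]), (0.08, [0.473, 0.084]), (0.095, [0.473, 0.083])]
top yellow tray 0.668 0.031 [0.116 0.174] 13.4
top yellow 18.5 (417, 116) 13.8 [(0.043, [0.879, -0.211]), (0.08, [0.861, -0.202]), (0.095, [0.854, -0.198])]
top yellow 20.0 (414, 115) 14.2 [(0.043, [0.88, -0.203]), (0.08, [0.862, -0.194]), (0.095, [0.855, -0.191])]
top yellow 16.0 (406, 113) 14.4 [(0.043, [0.885, -0.185]), (0.08, [0.866, -0.177]), (0.095, [0.859, -0.174])]
top yellow 22.0 (401, 112) 14.3 [(0.043, [0.887, -0.175]), (0.08, [0.869, -0.167]), (0.095, [0.861, -0.164])]
top blue 116.0 (235, 287) 6.7 [(0.043, [0.489, 0.183]), (0.08, [0.487, 0.176]), (0.095, [0.486, 0.174])]
top blue tray 0.52 0.359 [0.176 0.113] 82.0
top green 27.0 (218, 183) 3.4 [(0.043, [0.716, 0.229]), (0.08, [0.705, 0.221]), (0.095, [0.7, 0.217])]
side red 94.5 (382, 218) 6.3 [(0.043, [0.464, -0.135]), (0.08, [0.464, -0.08]), (0.095, [0.463, -0.058])]
side yellow 69.5 (375, 253) 7.0 [(0.043, [0.473, 0.016]), (0.08, [0.472, 0.064]), (0.095, [0.472, 0.083])]
side blue 128.5 (367, 287) 7.5 [(0.043, [0.486, 0.14]), (0.08, [0.484, 0.182]), (0.095, [0.484, 0.199])]
side green 36.5 (258, 307) 4.1 [(0.043, [0.715, 0.229]), (0.08, [0.703, 0.267]), (0.095, [0.698, 0.282])]
[[0.44306438 0.0090122 ]]
```

Request:
{"method": "carry_out", "body": {"plan": [[[0,0,0],[0,0,7.1],0],[[0,0,0],[0,0,7.1],0],[[0,0,0],[0,0,7.1],0],[[0,0,0],[0,0,7.1],0],[[0,0,0],[0,0,7.1],0],[[0,0,0],[0,0,7.1],0],[[0,0,0],[0,0,7.1],0],[[0,0,0],[0,0,7.1],0],[[0,0,0],[0,0,7.1],0],[[0,0,0],[0,0,7.1],0],[[0,0,0],[0,0,1],0],[[0,0,0],[0,0,0],0]], "grip_force": 15}}

```text
time_s: 1.2
tcp_pos: [0.2953, 0.6069, 0.4045]
eef_rot: [180.0, -0.0, -97.8]
contact_force: [-0.5, -1.3, 0.1]
gripper_width: 0.0874
```

```bash
cat >> h.py <<'E'
from scipy.spatial.transform import Rotation as Ro
def go(x,y,z,yaw):
    """tool-frame shift (mm) to bring grasp point to x,y,z, and turn (deg, rotvec in tool axes)"""
    s=r.get_state(); A=Ro.from_euler('xyz',s['eef_rot'],degrees=True)
    B=Ro.from_euler('xyz',[180,0,yaw],degrees=True)
    t=np.array([x,y,z+.159])
    print('t',round(s['time_s'],2),'tcp',s['tcp_pos'].round(4),'rot',s['eef_rot'].round(2),'w',round(s['gripper_width'],4),'F',np.round(s['contact_force'],1))
    print('shift mm (nominal target axes)',(B.inv().apply(t-s['tcp_pos'])*1000).round(1),'turn',np.degrees((A.inv()*B).as_rotvec()).round(2))
E
python3 -c "
from h import *
go(.487,.178,.21,-98)"
```

```text
t 1.2 tcp [0.2953 0.6069 0.4045] rot [ 1.7999e+02 -2.0000e-02 -9.7810e+01] w 0.0874 F [-0.5 -1.3  0.1]
shift mm (nominal target axes) [ 398.1 -249.5   35.5] turn [ 0.01 -0.02  0.19]
```

Request:
{"method": "carry_out", "body": {"plan": [[[0.0332,-0.0208,0.003],[0,0,0],0],[[0.0332,-0.0208,0.003],[0,0,0],0],[[0.0332,-0.0208,0.003],[0,0,0],0],[[0.0332,-0.0208,0.003],[0,0,0],0],[[0.0332,-0.0208,0.003],[0,0,0],0],[[0.0332,-0.0208,0.003],[0,0,0],0],[[0.0332,-0.0208,0.003],[0,0,0],0],[[0.0332,-0.0208,0.003],[0,0,0],0],[[0.0332,-0.0208,0.003],[0,0,0],0],[[0.0332,-0.0208,0.003],[0,0,0],0],[[0.0332,-0.0208,0.003],[0,0,0],0],[[0.0332,-0.0208,0.003],[0,0,0],0]]}}

```text
time_s: 2.2
tcp_pos: [0.4878, 0.1761, 0.3689]
eef_rot: [-180.0, 0.0, -97.7]
contact_force: [0.9, 0.2, -0.8]
gripper_width: 0.0878
```

Run:
```python
from h import *
go(.487,.178,.042,-98)
ims=[r.capture(n)[...,::-1] for n in("side","top")]
a=cv2.resize(ims[0][150:450,220:520],(600,600),interpolation=cv2.INTER_CUBIC)
cv2.imwrite("pics/s1.png",a)
```

```text
t 2.2 tcp [0.4878 0.1761 0.3689] rot [-1.7997e+02  3.0000e-02 -9.7660e+01] w 0.0878 F [ 0.9  0.2 -0.8]
shift mm (nominal target axes) [ -1.8   1.  167.9] turn [-0.03  0.03  0.34]
```

View pics/s1.png

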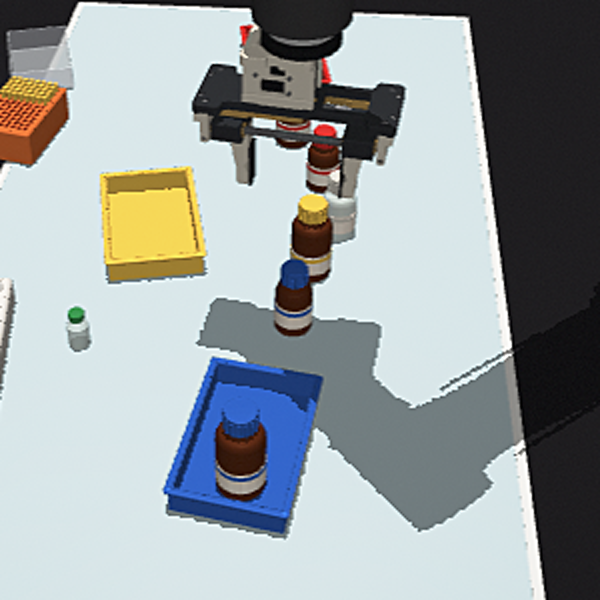

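The crop shows the gripper straddling the blue bottle's column, with the jaws along world x and the neighbours clear.

Request:
{"method": "carry_out", "body": {"plan": [[[-0.002,0.001,0.03],[0,0,0],0],[[0,0,0.035],[0,0,0],0],[[0,0,0.035],[0,0,0],0],[[0,0,0.035],[0,0,0],0],[[0,0,0.02],[0,0,0],0],[[0,0,0.013],[0,0,0],0],[[0,0,0],[0,0,0],150],[[0,0,0],[0,0,0],255],[[0,0,0],[0,0,0],255],[[0,0,0],[0,0,0],255],[[0,0,0],[0,0,0],255],[[0,0,0],[0,0,0],255]], "grip_force": 15}}

```text
time_s: 3.3
tcp_pos: [0.4869, 0.1802, 0.2017]
eef_rot: [-179.9, 0.1, -97.9]
contact_force: [-0.1, -0.1, 1.1]
gripper_width: 0.0531
```

```bash
python3 -c "
from h import *
go(.515,.321,.122,-98)"
```

```text
t 3.3 tcp [0.4869 0.1802 0.2017] rot [-1.7993e+02  8.0000e-02 -9.7920e+01] w 0.0531 F [-0.1 -0.1  1.1]
shift mm (nominal target axes) [-143.3   -8.2  -79.3] turn [-0.07  0.08  0.08]
```

Still closing; wait some rows, then lift 80 mm.

Request:
{"method": "carry_out", "body": {"plan": [[[0,0,0],[0,0,0],255],[[0,0,0],[0,0,0],255],[[0,0,0],[0,0,0],255],[[0,0,0],[0,0,0],255],[[0,0,0],[0,0,0],255],[[0,0,0],[0,0,0],255]]}}

```text
time_s: 3.8
tcp_pos: [0.4869, 0.1801, 0.2012]
eef_rot: [-180.0, 0.0, -97.9]
contact_force: [-1.9, 1.0, 5.3]
gripper_width: 0.042
```

Request:
{"method": "carry_out", "body": {"plan": [[[0,0,-0.01],[0,0,0],255],[[0,0,-0.02],[0,0,0],255],[[0,0,-0.025],[0,0,0],255],[[0,0,-0.02],[0,0,0],255],[[0,0,-0.005],[0,0,0],255]]}}

```text
time_s: 4.22
tcp_pos: [0.4875, 0.1804, 0.2843]
eef_rot: [-179.8, 0.2, -97.9]
contact_force: [0.7, 0.7, -1.6]
gripper_width: 0.0415
```

Run:
```python
from h import *
go(.515,.321,.122,-98)
for n in("side","top"):
  im=r.capture(n)
  cv2.imwrite(f"pics/{n}2.png",im[...,::-1])
  for c in blobs(n,'blue',im,70):
    if cv2.contourArea(c)<800:
      (cx,cy),rad=cv2.minEnclosingCircle(c); print(n,round(cx),round(cy),rad,cast(n,[[cx,cy]],.16).round(3))
a=cv2.imread("pics/side2.png")[180:430,230:480]; cv2.imwrite("pics/s2.png",cv2.resize(a,(600,600)))
```

```text
t 4.22 tcp [0.4875 0.1804 0.2843] rot [-179.8     0.18  -97.91] w 0.0415 F [ 0.7  0.7 -1.6]
shift mm (nominal target axes) [-143.    -7.7    3.3] turn [-0.2   0.18  0.09]
side 368 258 6.96429443359375 [[0.485 0.187]]
side 368 252 5.590270042419434 [[0.486 0.165]]
side 340 103 19.423309326171875 [[ 0.621 -0.601]]
```

View pics/s2.png

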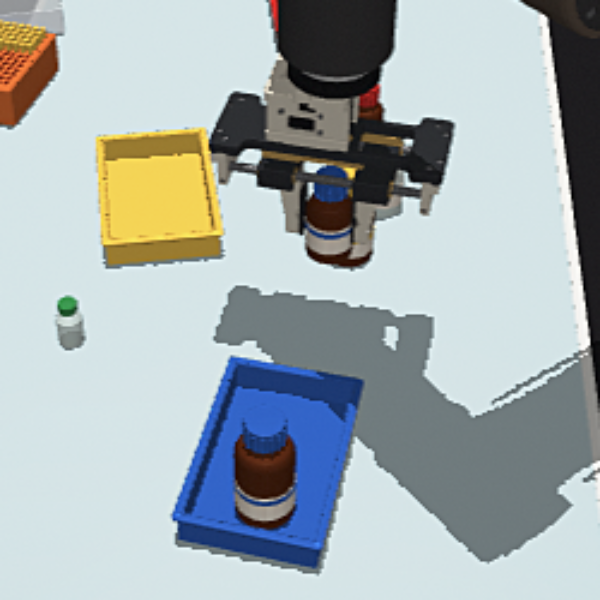

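Request:
{"method": "carry_out", "body": {"plan": [[[-0.015,-0.001,0],[0,0,0],255],[[-0.024,-0.001,0],[0,0,0],255],[[-0.024,-0.001,0],[0,0,0],255],[[-0.024,-0.002,0],[0,0,0],255],[[-0.024,-0.001,0],[0,0,0],255],[[-0.02,-0.001,0],[0,0,0],255],[[-0.013,-0.001,0],[0,0,0],255],[[0,0,0.01],[0,0,0],255],[[0,0,0.02],[0,0,0],255],[[0,0,0.02],[0,0,0],255],[[0,0,0.01],[0,0,0],255],[[0,0,0],[0,0,0],255]]}}

```text
time_s: 5.32
tcp_pos: [0.5135, 0.3201, 0.2172]
eef_rot: [179.8, -0.3, -98.0]
contact_force: [-0.2, -0.4, -0.9]
gripper_width: 0.0419
```

Run:
```python
from h import *
go(.5144,.319,.0465,-98)
for n in("side",):
  im=r.capture(n)[...,::-1]
  cv2.imwrite("pics/s3.png",cv2.resize(im[230:430,270:470],(600,600)))
```

```text
t 5.32 tcp [0.5135 0.3201 0.2172] rot [179.78  -0.29 -97.99] w 0.0419 F [-0.2 -0.4 -0.9]
shift mm (nominal target axes) [ 0.9 -1.  11.7] turn [ 0.22 -0.29  0.  ]
```

View pics/s3.png

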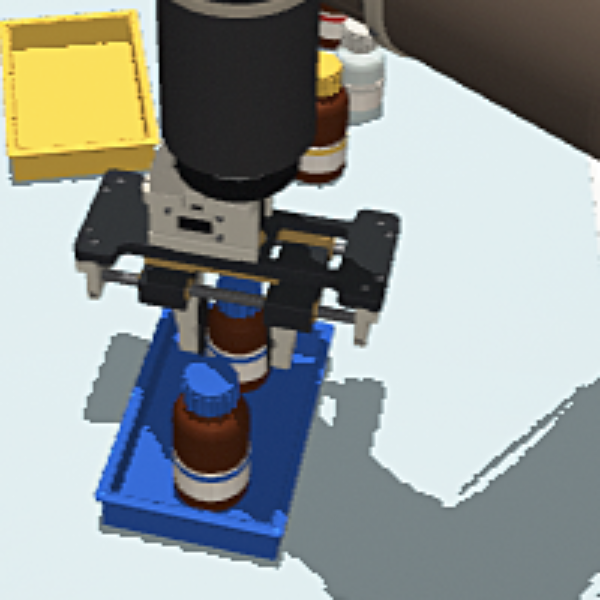

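The bottle hangs upright over the free half of the tray, clear of the stored bottle and the walls. Lower gently.

Request:
{"method": "carry_out", "body": {"plan": [[[0.001,0,0.004],[0,0,0],255],[[0,0,0.003],[0,0,0],255],[[0,0,0.002],[0,0,0],255],[[0,0,0.001],[0,0,0],255],[[0,0,0.001],[0,0,0],255],[[0,0,0],[0,0,0],255],[[0,0,0],[0,0,0],255]]}}

```text
time_s: 5.95
tcp_pos: [0.5145, 0.3206, 0.2099]
eef_rot: [-180.0, 0.0, -97.9]
contact_force: [-0.7, -0.0, -1.3]
gripper_width: 0.0414
```

Request:
{"method": "carry_out", "body": {"plan": [[[0,0,0.002],[0,0,0],255],[[0,0,0.001],[0,0,0],255],[[0,0,0.001],[0,0,0],255],[[0,0,0],[0,0,0],255],[[0,0,0],[0,0,0],255]]}}

```text
time_s: 6.37
tcp_pos: [0.5144, 0.3205, 0.2055]
eef_rot: [180.0, -0.0, -97.9]
contact_force: [-0.7, 0.1, -1.6]
gripper_width: 0.0416
```

Request:
{"method": "carry_out", "body": {"plan": [[[0,0,0.001],[0,0,0],255],[[0,0,0],[0,0,0],255],[[0,0,0],[0,0,0],255]]}}

```text
time_s: 6.62
tcp_pos: [0.5145, 0.3206, 0.2052]
eef_rot: [-180.0, 0.0, -97.9]
contact_force: [-1.8, -1.4, 5.0]
gripper_width: 0.0418
```

Request:
{"method": "carry_out", "body": {"plan": [[[0,0,0],[0,0,0],105],[[0,0,0],[0,0,0],105],[[0,0,0],[0,0,0],105],[[0,0,0],[0,0,0],105],[[0,0,-0.005],[0,0,0],105],[[0,0,-0.02],[0,0,0],105],[[0,0,-0.035],[0,0,0],105],[[0,0,-0.04],[0,0,0],0],[[0,0,-0.03],[0,0,0],0]]}}

```text
time_s: 7.37
tcp_pos: [0.5147, 0.3206, 0.3379]
eef_rot: [-179.9, 0.1, -97.9]
contact_force: [0.9, 0.9, 0.1]
gripper_width: 0.0602
```

Request:
{"method": "carry_out", "body": {"plan": [[[0,0,0],[0,0,-7.1],0],[[0,0,0],[0,0,-7.1],0],[[0,0,0],[0,0,-7.1],0],[[0,0,0],[0,0,0],0]]}}

```text
time_s: 7.7
tcp_pos: [0.5144, 0.3204, 0.3353]
eef_rot: [-180.0, 0.0, -76.3]
contact_force: [0.6, -0.8, -0.1]
gripper_width: 0.085
```

Run:
```python
from h import *
im=r.capture("side")[...,::-1]
cv2.imwrite("pics/s4.png",cv2.resize(im[180:430,230:480],(600,600)))
go(.473,.083,.18,-76.6)
```

```text
t 7.75 tcp [0.5144 0.3204 0.3351] rot [-1.7998e+02  1.0000e-02 -7.6760e+01] w 0.0862 F [-0.  -0.4 -0.3]
shift mm (nominal target axes) [221.4  95.3  -3.9] turn [-0.02  0.01 -0.16]
```

View pics/s4.png

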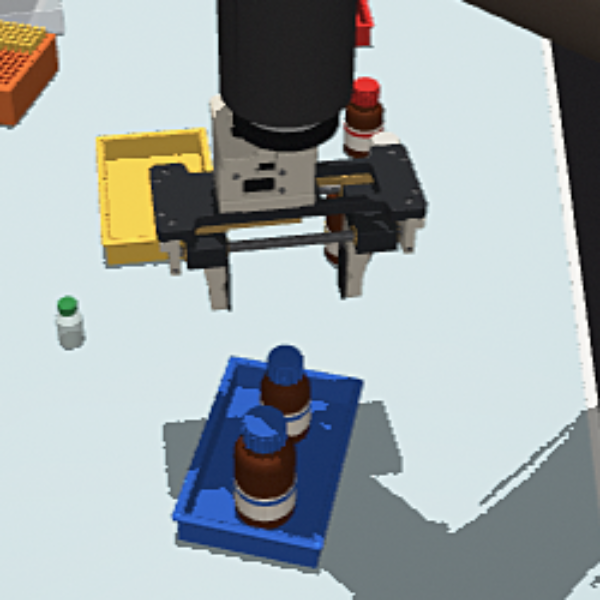

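Request:
{"method": "carry_out", "body": {"plan": [[[0.02,0.009,0],[0,0,0],0],[[0.035,0.015,0],[0,0,0],0],[[0.036,0.016,0],[0,0,0],0],[[0.036,0.016,0],[0,0,0],0],[[0.036,0.015,0],[0,0,0],0],[[0.034,0.014,0],[0,0,0],0],[[0.024,0.01,0],[0,0,0],0],[[0,0,0],[0,0,0],0],[[0,0,0],[0,0,0],0]]}}

```text
time_s: 8.5
tcp_pos: [0.4728, 0.0822, 0.335]
eef_rot: [-180.0, 0.0, -77.0]
contact_force: [0.2, -0.1, -0.5]
gripper_width: 0.0875
```

Run:
```python
from h import *
go(.473,.083,.0585,-76.6)
im=r.capture("side")[...,::-1]
cv2.imwrite("pics/s5.png",cv2.resize(im[130:380,230:480],(600,600)))
```

```text
t 8.5 tcp [0.4728 0.0822 0.335 ] rot [-1.7997e+02  1.0000e-02 -7.7010e+01] w 0.0875 F [ 0.2 -0.1 -0.5]
shift mm (nominal target axes) [ -0.7  -0.4 117.5] turn [-0.03  0.01 -0.41]
```

View pics/s5.png

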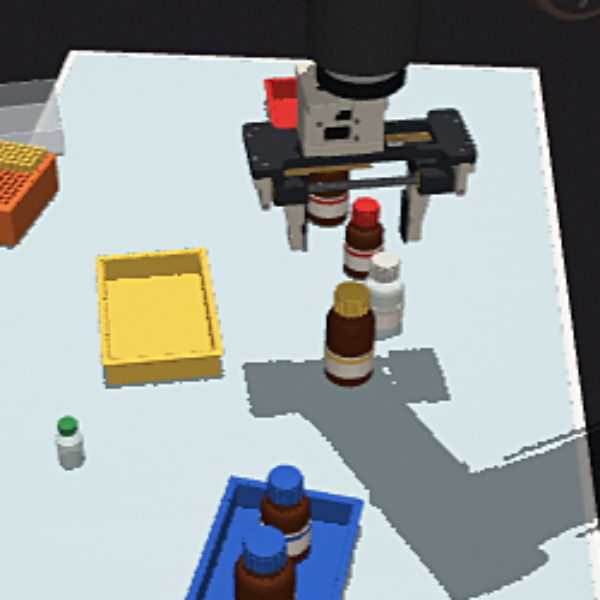

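The fingers straddle the yellow bottle's column, and the clear bottle stands clear of the finger paths.

Request:
{"method": "carry_out", "body": {"plan": [[[0,0,0.015],[0,0,0],0],[[0,0,0.03],[0,0,0],0],[[0,0,0.035],[0,0,0],0],[[0,0,0.025],[0,0,0],0],[[0,0,0.0125],[0,0,0],60],[[0,0,0],[0,0,0],255],[[0,0,0],[0,0,0],255],[[0,0,0],[0,0,0],255],[[0,0,0],[0,0,0],255],[[0,0,0],[0,0,0],255],[[0,0,0],[0,0,0],255],[[0,0,0],[0,0,0],255]], "grip_force": 20}}

```text
time_s: 9.55
tcp_pos: [0.4731, 0.0837, 0.218]
eef_rot: [-179.9, 0.0, -76.6]
contact_force: [-2.9, 1.4, 7.0]
gripper_width: 0.0474
```

Request:
{"method": "carry_out", "body": {"plan": [[[0,0,0],[0,0,0],255],[[0,0,0],[0,0,0],255],[[0,0,0],[0,0,0],255],[[0,0,0],[0,0,0],255]]}}

```text
time_s: 9.88
tcp_pos: [0.4732, 0.0837, 0.2181]
eef_rot: [-179.9, 0.0, -76.6]
contact_force: [-2.9, 0.3, 6.7]
gripper_width: 0.0474
```

Request:
{"method": "carry_out", "body": {"plan": [[[0,0,-0.01],[0,0,0],255],[[0,0,-0.02],[0,0,0],255],[[0,0,-0.025],[0,0,0],255],[[0,0,-0.02],[0,0,0],255],[[0,0,-0.005],[0,0,0],255],[[0,0,0],[0,0,0],255]]}}

```text
time_s: 10.38
tcp_pos: [0.4733, 0.0837, 0.2987]
eef_rot: [-179.8, 0.1, -76.7]
contact_force: [-0.3, -0.7, -2.7]
gripper_width: 0.0475
```

```bash
python3 -c "
from h import *
go(.668,.031,.0625,-76.6)"
```

```text
t 10.38 tcp [0.4733 0.0837 0.2987] rot [-1.798e+02  7.000e-02 -7.665e+01] w 0.0475 F [-0.3 -0.7 -2.7]
shift mm (nominal target axes) [  96.4 -177.2   77.2] turn [-0.2   0.07 -0.05]
```

Request:
{"method": "carry_out", "body": {"plan": [[[0.008,-0.015,0],[0,0,0],255],[[0.016,-0.029,0],[0,0,0],255],[[0.016,-0.03,0],[0,0,0],255],[[0.016,-0.03,0],[0,0,0],255],[[0.016,-0.029,0],[0,0,0],255],[[0.014,-0.026,0],[0,0,0],255],[[0.01,-0.018,0],[0,0,0],255],[[0,0,0.01],[0,0,0],255],[[0,0,0.025],[0,0,0],255],[[0,0,0.02],[0,0,0],255],[[0,0,0.01],[0,0,0],255],[[0,0,0.005],[0,0,0],255]]}}

```text
time_s: 11.38
tcp_pos: [0.6661, 0.0308, 0.2236]
eef_rot: [179.7, -0.0, -76.7]
contact_force: [-0.3, 0.0, -2.0]
gripper_width: 0.0474
```

Request:
{"method": "carry_out", "body": {"plan": [[[0,0,0.002],[0,0,0],255],[[0,0,0],[0,0,0],255],[[0,0,0],[0,0,0],255]]}}

```text
time_s: 11.63
tcp_pos: [0.6678, 0.0313, 0.2262]
eef_rot: [-179.9, -0.0, -76.6]
contact_force: [1.0, 0.2, -1.6]
gripper_width: 0.0474
```

Run:
```python
from h import *
go(.668,.031,.063,-76.6)
im=r.capture("side")[...,::-1]
cv2.imwrite("pics/s6.png",cv2.resize(im[180:380,200:400],(600,600)))
```

```text
t 11.63 tcp [0.6678 0.0313 0.2262] rot [-179.91   -0.    -76.62] w 0.0474 F [ 1.   0.2 -1.6]
shift mm (nominal target axes) [ 0.3 -0.1  4.2] turn [-0.09 -0.   -0.02]
```

View pics/s6.png

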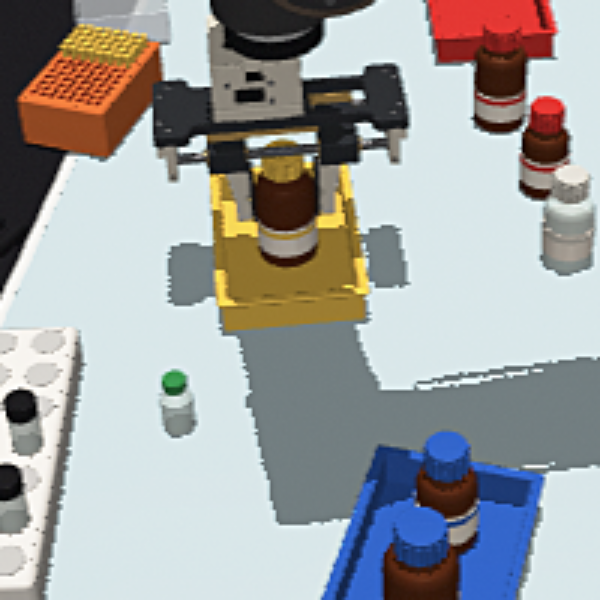

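The yellow bottle hangs upright, centred in the yellow tray and still held. Lower the remaining 4 mm or so in small steps.

Request:
{"method": "carry_out", "body": {"plan": [[[0,0,0.0015],[0,0,0],255],[[0,0,0.001],[0,0,0],255],[[0,0,0.001],[0,0,0],255],[[0,0,0],[0,0,0],255],[[0,0,0],[0,0,0],255],[[0,0,0],[0,0,0],255]]}}

```text
time_s: 12.18
tcp_pos: [0.6676, 0.0311, 0.2222]
eef_rot: [-180.0, -0.0, -76.6]
contact_force: [-1.5, 0.1, 2.5]
gripper_width: 0.0474
```

Request:
{"method": "carry_out", "body": {"plan": [[[0,0,0.001],[0,0,0],255],[[0,0,0],[0,0,0],255],[[0,0,0],[0,0,0],255]]}}

```text
time_s: 12.43
tcp_pos: [0.6676, 0.0311, 0.2221]
eef_rot: [-179.9, -0.0, -76.6]
contact_force: [-5.0, 0.6, 8.8]
gripper_width: 0.0475
```

Request:
{"method": "carry_out", "body": {"plan": [[[0,0,0],[0,0,0],90],[[0,0,0],[0,0,0],90],[[0,0,0],[0,0,0],90],[[0,0,0],[0,0,0],90],[[0,0,-0.005],[0,0,0],0],[[0,0,-0.02],[0,0,0],0],[[0,0,-0.035],[0,0,0],0],[[0,0,-0.035],[0,0,0],0],[[0,0,-0.02],[0,0,0],0],[[0,0,0],[0,0,3],0],[[0,0,0],[0,0,0],0]]}}

```text
time_s: 13.35
tcp_pos: [0.6677, 0.0311, 0.338]
eef_rot: [-179.8, 0.0, -79.8]
contact_force: [0.1, 0.2, -0.7]
gripper_width: 0.0873
```

```bash
python3 -c "
from h import *
go(.510,-.187,.178,-79.5)"
```

```text
t 13.35 tcp [0.6677 0.0311 0.338 ] rot [-1.7979e+02  3.0000e-02 -7.9770e+01] w 0.0873 F [ 0.1  0.2 -0.7]
shift mm (nominal target axes) [185.7 194.8   1. ] turn [-0.21  0.03 -0.27]
```

Request:
{"method": "carry_out", "body": {"plan": [[[0.015,0.016,0],[0,0,0],0],[[0.026,0.027,0],[0,0,0],0],[[0.027,0.028,0],[0,0,0],0],[[0.027,0.028,0],[0,0,0],0],[[0.027,0.028,0],[0,0,0],0],[[0.027,0.028,0],[0,0,0],0],[[0.022,0.024,0],[0,0,0],0],[[0.015,0.016,0],[0,0,0],0],[[0,0,0],[0,0,0],0],[[0,0,0],[0,0,0],0]]}}

```text
time_s: 14.18
tcp_pos: [0.5081, -0.1879, 0.3351]
eef_rot: [179.9, 0.0, -79.7]
contact_force: [0.4, 0.0, 0.4]
gripper_width: 0.0878
```

Run:
```python
from h import *
go(.510,-.187,.0585,-79.5)
im=r.capture("side")[...,::-1]
cv2.imwrite("pics/s7.png",cv2.resize(im[130:330,230:430],(600,600)))
```

```text
t 14.18 tcp [ 0.5081 -0.1879  0.3351] rot [ 1.7994e+02  2.0000e-02 -7.9700e+01] w 0.0878 F [0.4 0.  0.4]
shift mm (nominal target axes) [ -0.6  -2.1 117.6] turn [ 0.06  0.02 -0.2 ]
```

View pics/s7.png

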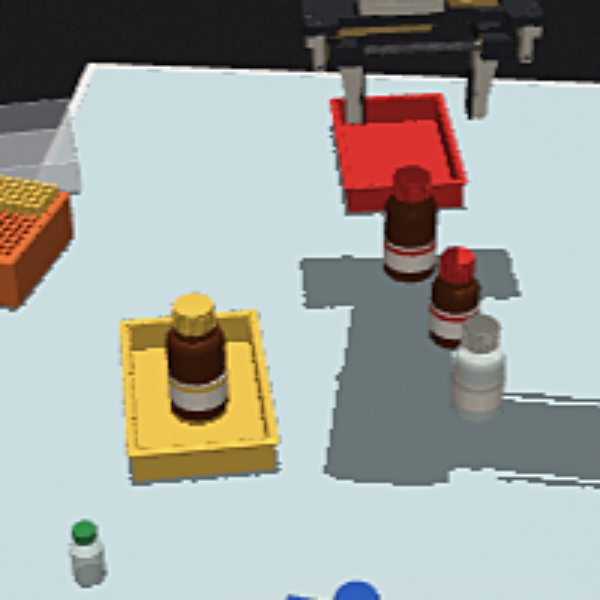

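```bash
python3 -c "
from h import *
print(cast('side',[[366.7,222.7]],0),cast('side',[[367.3,187]],.1))
print(cast('side',[[381.7,245]],0),cast('side',[[382.3,214.5]],.084))"
```

```text
[[ 0.50405037 -0.17204096]] [[ 0.50627154 -0.19309371]]
[[ 0.45957644 -0.07492457]] [[ 0.46216453 -0.09024   ]]
```

Request:
{"method": "carry_out", "body": {"plan": [[[0,-0.001,0.01],[0,0,0],0],[[0,0,0],[0,0,0],0]]}}

```text
time_s: 14.4
tcp_pos: [0.5101, -0.186, 0.3235]
eef_rot: [179.9, 0.1, -79.6]
contact_force: [-0.8, 1.4, 0.2]
gripper_width: 0.0876
```

Request:
{"method": "carry_out", "body": {"plan": [[[0.004,0.001,0.015],[0,0,0],0],[[0,0,0.03],[0,0,0],0],[[0,0,0.03],[0,0,0],0],[[0,0,0.02],[0,0,0],0],[[0,0,0.0115],[0,0,0],60],[[0,0,0],[0,0,0],255],[[0,0,0],[0,0,0],255],[[0,0,0],[0,0,0],255],[[0,0,0],[0,0,0],255],[[0,0,0],[0,0,0],255],[[0,0,0],[0,0,0],255],[[0,0,0],[0,0,0],255]], "grip_force": 20}}

```text
time_s: 15.4
tcp_pos: [0.51, -0.1909, 0.2201]
eef_rot: [-179.9, -0.0, -79.6]
contact_force: [-1.1, 0.7, 4.6]
gripper_width: 0.0474
```

Request:
{"method": "carry_out", "body": {"plan": [[[0,0,0],[0,0,0],255],[[0,0,0],[0,0,0],255],[[0,0,0],[0,0,0],255],[[0,0,0],[0,0,0],255]]}}

```text
time_s: 15.73
tcp_pos: [0.51, -0.1909, 0.22]
eef_rot: [-179.9, -0.0, -79.6]
contact_force: [-2.1, 2.3, 6.8]
gripper_width: 0.0476
```

Request:
{"method": "carry_out", "body": {"plan": [[[0,0,-0.01],[0,0,0],255],[[0,0,-0.02],[0,0,0],255],[[0,0,-0.025],[0,0,0],255],[[0,0,-0.02],[0,0,0],255],[[0,0,-0.005],[0,0,0],255],[[0,0,0],[0,0,0],255]]}}

```text
time_s: 16.23
tcp_pos: [0.51, -0.191, 0.301]
eef_rot: [-179.8, -0.0, -79.6]
contact_force: [-0.2, 0.9, -2.7]
gripper_width: 0.0475
```

```bash
python3 -c "
from h import *
go(.542,-.407,.0625,-79.5)"
```

```text
t 16.23 tcp [ 0.51  -0.191  0.301] rot [-1.798e+02 -4.000e-02 -7.965e+01] w 0.0475 F [-0.2  0.9 -2.7]
shift mm (nominal target axes) [218.2   7.9  79.5] turn [-0.2  -0.04 -0.15]
```

Request:
{"method": "carry_out", "body": {"plan": [[[0.016,0.001,0],[0,0,0],255],[[0.032,0.001,0],[0,0,0],255],[[0.036,0.001,0],[0,0,0],255],[[0.036,0.001,0],[0,0,0],255],[[0.036,0.001,0],[0,0,0],255],[[0.032,0.002,0],[0,0,0],255],[[0.02,0.001,0],[0,0,0],255],[[0.01,0,0.005],[0,0,0],255],[[0,0,0.025],[0,0,0],255],[[0,0,0.025],[0,0,0],255],[[0,0,0.015],[0,0,0],255],[[0,0,0],[0,0,0],255]]}}

```text
time_s: 17.23
tcp_pos: [0.5396, -0.4059, 0.2244]
eef_rot: [179.7, 0.2, -79.7]
contact_force: [-0.5, 0.2, -2.1]
gripper_width: 0.0477
```

Request:
{"method": "carry_out", "body": {"plan": [[[0,0,0.002],[0,0,0],255],[[0,0,0.001],[0,0,0],255],[[0,0,0],[0,0,0],255],[[0,0,0],[0,0,0],255]]}}

```text
time_s: 17.57
tcp_pos: [0.5414, -0.4067, 0.227]
eef_rot: [-179.9, -0.0, -79.6]
contact_force: [0.7, 0.3, -2.4]
gripper_width: 0.0472
```

Run:
```python
from h import *
go(.542,-.407,.065,-79.5)
ims=[r.capture(n)[...,::-1] for n in ("side","top")]
a=[cv2.resize(ims[0][80:280,280:480],(400,400)),cv2.resize(ims[1][180:380,380:580],(400,400))]
cv2.imwrite("pics/s8.png",np.hstack(a))
```

```text
t 17.57 tcp [ 0.5414 -0.4067  0.227 ] rot [-1.7994e+02 -3.0000e-02 -7.9630e+01] w 0.0472 F [ 0.7  0.3 -2.4]
shift mm (nominal target axes) [ 0.5 -0.6  3. ] turn [-0.06 -0.04 -0.13]
```

View pics/s8.png

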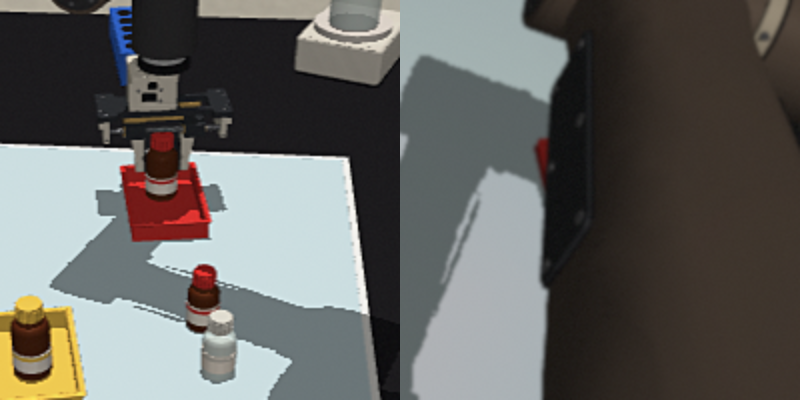

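The side view shows the large red bottle upright in the far half of the red tray; the top view is blocked by the arm. Lower to contact.

Request:
{"method": "carry_out", "body": {"plan": [[[0,0,0.0015],[0,0,0],255],[[0,0,0.001],[0,0,0],255],[[0,0,0.001],[0,0,0],255],[[0,0,0],[0,0,0],255],[[0,0,0],[0,0,0],255]]}}

```text
time_s: 18.08
tcp_pos: [0.5411, -0.4069, 0.2228]
eef_rot: [-180.0, -0.0, -79.6]
contact_force: [-0.2, -0.5, -0.3]
gripper_width: 0.0478
```

Request:
{"method": "carry_out", "body": {"plan": [[[0,0,0.001],[0,0,0],255],[[0,0,0],[0,0,0],255],[[0,0,0],[0,0,0],255]]}}

```text
time_s: 18.33
tcp_pos: [0.5412, -0.407, 0.2227]
eef_rot: [-180.0, -0.0, -79.6]
contact_force: [-0.9, 1.3, 4.8]
gripper_width: 0.0476
```

Contact made. Release, rise, head for red_small at (.464,-.091).

Request:
{"method": "carry_out", "body": {"plan": [[[0,0,0],[0,0,0],90],[[0,0,0],[0,0,0],90],[[0,0,0],[0,0,0],90],[[0,0,0],[0,0,0],90],[[0,0,-0.005],[0,0,0],0],[[0,0,-0.02],[0,0,0],0],[[0,0,-0.035],[0,0,0],0],[[0,0,-0.035],[0,0,0],0],[[0,0,-0.02],[0,0,0],0],[[0,0,0],[0,0,0],0]]}}

```text
time_s: 19.17
tcp_pos: [0.5422, -0.4076, 0.3433]
eef_rot: [-179.6, -0.3, -79.6]
contact_force: [1.6, -0.2, -0.2]
gripper_width: 0.0864
```

```bash
python3 -c "
from h import *
go(.465,-.091,.177,-79.5)"
```

```text
t 19.17 tcp [ 0.5422 -0.4076  0.3433] rot [-179.6    -0.35  -79.6 ] w 0.0864 F [ 1.6 -0.2 -0.2]
shift mm (nominal target axes) [-325.4   18.3    7.3] turn [-0.4  -0.35 -0.1 ]
```

Request:
{"method": "carry_out", "body": {"plan": [[[-0.015,0.001,0],[0,0,0],0],[[-0.03,0.002,0],[0,0,0],0],[[-0.035,0.002,0],[0,0,0],0],[[-0.036,0.002,0],[0,0,0],0],[[-0.036,0.002,0],[0,0,0],0],[[-0.036,0.002,0],[0,0,0],0],[[-0.036,0.002,0],[0,0,0],0],[[-0.036,0.002,0],[0,0,0],0],[[-0.03,0.002,0],[0,0,0],0],[[-0.022,0.001,0],[0,0,0],0],[[-0.013,0,0],[0,0,0],0],[[0,0,0],[0,0,0],0]]}}

```text
time_s: 20.17
tcp_pos: [0.4644, -0.0885, 0.3373]
eef_rot: [-179.9, 0.0, -79.5]
contact_force: [-0.4, 1.0, -1.0]
gripper_width: 0.0875
```

Run:
```python
from h import *
im=r.capture("side")[...,::-1]
go(.465,-.091,.0425,-79.5)
cv2.imwrite("pics/s9.png",cv2.resize(im[120:320,280:480],(600,600)))
```

```text
t 20.22 tcp [ 0.4648 -0.0893  0.3372] rot [-179.94    0.    -79.5 ] w 0.0876 F [ 1.1 -0.2 -0.6]
shift mm (nominal target axes) [1.700e+00 1.000e-01 1.357e+02] turn [-0.06  0.    0.  ]
```

View pics/s9.png

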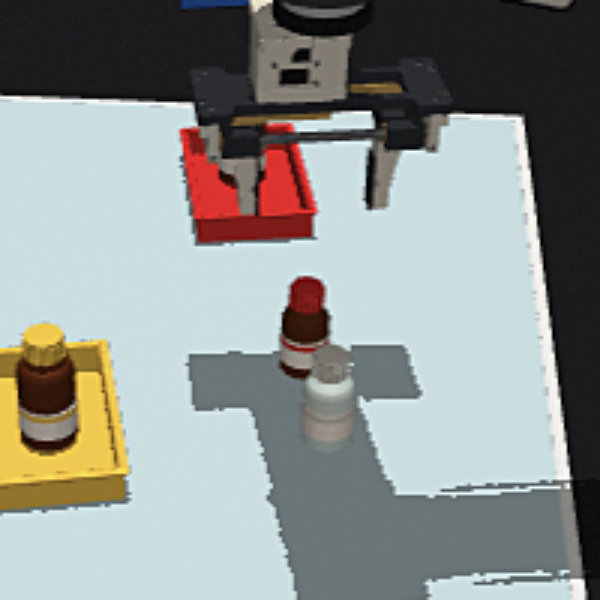

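The fingers centre at crop column 312 against 306 for the small red bottle, which is good. Down 135.5 mm.

Request:
{"method": "carry_out", "body": {"plan": [[[0.001,0,0.015],[0,0,0],0],[[0,0,0.035],[0,0,0],0],[[0,0,0.035],[0,0,0],0],[[0,0,0.03],[0,0,0],0],[[0,0,0.0135],[0,0,0],60],[[0,0,0.006],[0,0,0],60],[[0,0,0],[0,0,0],255],[[0,0,0],[0,0,0],255],[[0,0,0],[0,0,0],255],[[0,0,0],[0,0,0],255],[[0,0,0],[0,0,0],255],[[0,0,0],[0,0,0],255]], "grip_force": 15}}

```text
time_s: 21.22
tcp_pos: [0.4654, -0.0913, 0.203]
eef_rot: [-179.9, -0.0, -79.6]
contact_force: [-0.4, -0.4, 5.1]
gripper_width: 0.0417
```

Request:
{"method": "carry_out", "body": {"plan": [[[0,0,0],[0,0,0],255],[[0,0,0],[0,0,0],255],[[0,0,0],[0,0,0],255],[[0,0,0],[0,0,0],255],[[0,0,0],[0,0,0],255],[[0,0,0],[0,0,0],255]]}}

```text
time_s: 21.72
tcp_pos: [0.4655, -0.0912, 0.203]
eef_rot: [-179.9, -0.0, -79.6]
contact_force: [-1.8, 0.6, 7.7]
gripper_width: 0.0421
```

Request:
{"method": "carry_out", "body": {"plan": [[[0,0,-0.01],[0,0,0],255],[[0,0,-0.02],[0,0,0],255],[[0,0,-0.025],[0,0,0],255],[[0,0,-0.02],[0,0,0],255],[[0,0,-0.005],[0,0,0],255],[[0,0,0],[0,0,0],255]]}}

```text
time_s: 22.22
tcp_pos: [0.4655, -0.0912, 0.2838]
eef_rot: [-179.8, 0.0, -79.6]
contact_force: [-0.5, 0.0, -1.0]
gripper_width: 0.0419
```

```bash
python3 -c "
from h import *
go(.528,-.331,.0465,-79.5)"
```

```text
t 22.22 tcp [ 0.4655 -0.0912  0.2838] rot [-1.7978e+02  1.0000e-02 -7.9630e+01] w 0.0419 F [-0.5  0.  -1. ]
shift mm (nominal target axes) [247.2 -17.7  78.3] turn [-0.22  0.   -0.13]
```

Request:
{"method": "carry_out", "body": {"plan": [[[0.015,-0.001,0],[0,0,0],255],[[0.03,-0.002,0],[0,0,0],255],[[0.036,-0.002,0],[0,0,0],255],[[0.036,-0.003,0],[0,0,0],255],[[0.036,-0.003,0],[0,0,0],255],[[0.036,-0.003,0],[0,0,0],255],[[0.03,-0.002,0],[0,0,0],255],[[0.018,-0.001,0],[0,0,0],255],[[0.01,-0.001,0.01],[0,0,0],255],[[0,0,0.025],[0,0,0],255],[[0,0,0.02],[0,0,0],255],[[0,0,0],[0,0,0],255]]}}

```text
time_s: 23.22
tcp_pos: [0.5248, -0.3301, 0.2211]
eef_rot: [179.6, 0.3, -79.7]
contact_force: [-0.7, 0.8, -0.9]
gripper_width: 0.0418
```

Request:
{"method": "carry_out", "body": {"plan": [[[0,0,0],[0,0,0],255],[[0,0,0],[0,0,0],255]]}}

```text
time_s: 23.38
tcp_pos: [0.5276, -0.3307, 0.2273]
eef_rot: [180.0, -0.0, -79.6]
contact_force: [-0.1, -0.1, -1.6]
gripper_width: 0.0418
```

Run:
```python
from h import *
go(.528,-.331,.048,-79.5)
im=r.capture("side")[...,::-1]
cv2.imwrite("pics/s10.png",cv2.resize(im[120:270,300:450],(600,600)))
```

```text
t 23.38 tcp [ 0.5276 -0.3307  0.2273] rot [ 1.7998e+02 -1.0000e-02 -7.9590e+01] w 0.0418 F [-0.1 -0.1 -1.6]
shift mm (nominal target axes) [ 0.3 -0.4 20.3] turn [ 0.02 -0.01 -0.09]
```

View pics/s10.png

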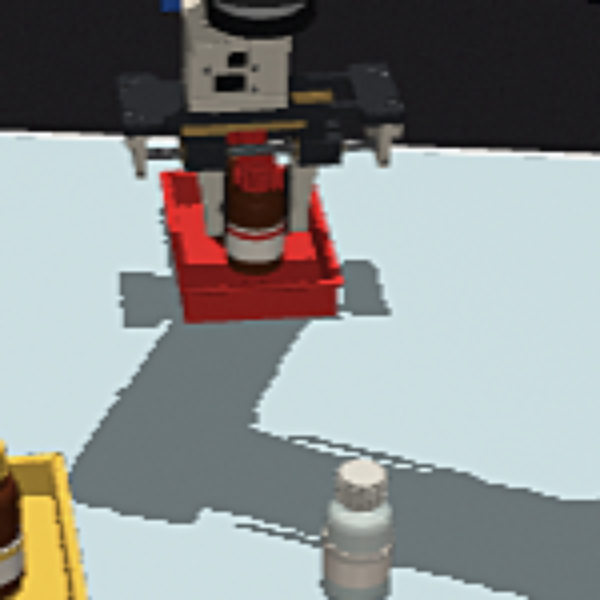

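The bottle is upright in the near half of the tray, with the fingers inside the walls. Lower 19 mm, then creep.

Request:
{"method": "carry_out", "body": {"plan": [[[0,0,0.006],[0,0,0],255],[[0,0,0.006],[0,0,0],255],[[0,0,0.004],[0,0,0],255],[[0,0,0.002],[0,0,0],255],[[0,0,0.001],[0,0,0],255],[[0,0,0],[0,0,0],255],[[0,0,0],[0,0,0],255]]}}

```text
time_s: 24.02
tcp_pos: [0.5273, -0.3311, 0.2082]
eef_rot: [-180.0, -0.0, -79.6]
contact_force: [-0.3, -0.3, -1.0]
gripper_width: 0.0418
```

Request:
{"method": "carry_out", "body": {"plan": [[[0,0,0.001],[0,0,0],255],[[0,0,0],[0,0,0],255],[[0,0,0],[0,0,0],255]]}}

```text
time_s: 24.27
tcp_pos: [0.5273, -0.3311, 0.2072]
eef_rot: [-180.0, -0.0, -79.6]
contact_force: [0.4, 0.4, -1.8]
gripper_width: 0.0416
```

Request:
{"method": "carry_out", "body": {"plan": [[[0,0,0.001],[0,0,0],255],[[0,0,0],[0,0,0],255],[[0,0,0],[0,0,0],255]]}}

```text
time_s: 24.52
tcp_pos: [0.5273, -0.3311, 0.2071]
eef_rot: [-180.0, -0.0, -79.6]
contact_force: [-2.0, 0.8, 5.5]
gripper_width: 0.0417
```

Request:
{"method": "carry_out", "body": {"plan": [[[0,0,0.0005],[0,0,0],255],[[0,0,0],[0,0,0],255],[[0,0,0],[0,0,0],255]]}}

```text
time_s: 24.77
tcp_pos: [0.5273, -0.3311, 0.207]
eef_rot: [-180.0, -0.0, -79.6]
contact_force: [-2.9, 2.2, 10.6]
gripper_width: 0.0415
```

On the floor. Release and retreat, up and back towards +y, out of the top view.

Request:
{"method": "carry_out", "body": {"plan": [[[0,0,0],[0,0,0],105],[[0,0,0],[0,0,0],105],[[0,0,0],[0,0,0],105],[[0,0,0],[0,0,0],105],[[0,0,-0.005],[0,0,0],105],[[0,0,-0.02],[0,0,0],105],[[0,0,-0.035],[0,0,0],105],[[0,0,-0.04],[0,0,0],0],[[0,0,-0.04],[0,0,0],0],[[0,0,-0.04],[0,0,0],0],[[0,0,-0.02],[0,0,0],0],[[0,0,0],[0,0,0],0]]}}

```text
time_s: 25.77
tcp_pos: [0.528, -0.3316, 0.4126]
eef_rot: [-179.5, -0.3, -79.6]
contact_force: [0.2, -0.6, 0.3]
gripper_width: 0.0791
```

Request:
{"method": "carry_out", "body": {"plan": [[[-0.02,0,0],[0,0,0],0],[[-0.035,0,0],[0,0,0],0],[[-0.035,0,0],[0,0,0],0],[[-0.035,0,0],[0,0,0],0],[[-0.035,0,0],[0,0,0],0],[[-0.035,0,0],[0,0,0],0],[[-0.035,0,0],[0,0,0],0],[[-0.02,0,0],[0,0,0],0],[[-0.01,0,0],[0,0,0],0],[[0,0,0],[0,0,0],0],[[0,0,0],[0,0,0],0],[[0,0,0],[0,0,0],0]]}}

```text
time_s: 26.77
tcp_pos: [0.4807, -0.0759, 0.4056]
eef_rot: [180.0, -0.0, -79.7]
contact_force: [0.6, -0.4, -0.9]
gripper_width: 0.088
```

Run:
```python
from h import *
im=r.capture("side")
cv2.imwrite("pics/s11.png",im[...,::-1]); t=r.capture("top"); cv2.imwrite("pics/t11.png",t[...,::-1])
for c in blobs("side",'green',im,60): print('vial',cast("side",[cv2.minEnclosingCircle(c)[0]],.043).round(3))
for n,T in(("red",(.535,-.368,10.5)),):
  for c in blobs("top",n,t): 
    if cv2.contourArea(c)<800: print(n,cast("top",[cv2.minEnclosingCircle(c)[0]],.095).round(3))
```

```text
vial [[0.715 0.229]]
```

View pics/s11.png

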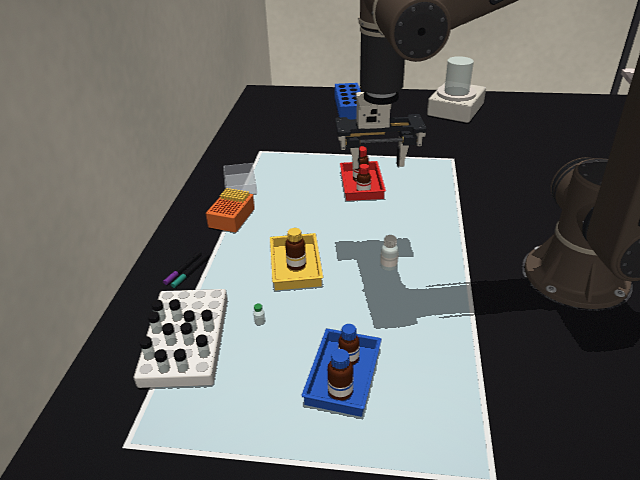

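The final view shows both red bottles standing in the red tray (363,157 and 364,178), the yellow one in its tray (295,248), and two bottles in the blue tray (348,340 and 340,372). The clear bottle (390,250) and the vial (258,313) look unmoved.

Run:
```python
from h import *
print(r.close_job()); print(r.get_state()['time_s'])
```

```text
the job is handed in; nothing more can be done
None
the job is handed in; nothing more can be done
```

All four amber bottles are standing in the trays of their cap colours, and I handed the job in at about 27 s on the robot's clock. The hand-in gives no verdict.

- **Set-downs:** I gripped each bottle on its straight side and carried it upright. I lowered it in 1 mm steps until the upward force rose to 5–11 N, then released it.
- **Last camera check:** The final side view, taken with the gripper open and clear, shows all four upright in the right trays.
- **Bottles to leave alone:** The clear bottle and the stored blue bottle looked unmoved, judged by eye against the first picture. The vial measured the same position as at the start, (0.715, 0.229).
- **What did not check out:** The arm blocked the top camera during the red placing. My final top-view measurement of the red caps returned nothing, so the red placements rest on the side view and the arm's own pose.
- **Disagreement between cameras:** The two views differed by up to about 8 mm on bottle positions. This was well within the jaw clearance and caused no trouble.

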